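# Push the cutter sled into the check pocket under its spring cover

### The job

Load the cutter sled into the check station without gripping or lifting anything: with one fingertip press down the long bar beside the track so that the spring cover swings up, and while that finger keeps the cover open, push the sled by its upright end plate along the track with the other finger until its block is fully home against the back of the pocket. Only then let go of the bar, so that the cover springs fully shut over the block, and leave the other things on the bench where they stand.

Things in the scene. Friction and masses are not known exactly. Their poses are not given: they have to be found in the camera images.
- station: Fixed dark steel check station, 262 x 80 mm. Origin: on the table under the middle of the pocket's mouth; +x along the track into the pocket, +y left (press bar side), z up. Bed at z = 10 mm, x = -185 to 77. Track 48 mm wide (y -24 to 24) between rails 9 mm above the bed. Hinge posts 10 x 12 mm, 36 high, at y = 36, x = -165 and 70. A black reader head stands at x = 80 to 118, up to z = 89.
- pocket_back (a point): Middle of the pocket's solid back face, where the sled's block stops: station x = 60, y = 0, z = 22 mm. The pocket reaches back from here to its mouth at station x = 0; its side walls are 8 mm thick, 48 mm apart, up to z = 33. It is roofed by the cover.
- cover (a joint): Opening angle of the spring cover, rad: 0 shut, 0.75 at its stop. One stiff steel piece, hinged on a line along station x at y = 36, z = 37 mm: roof to the right of the line, press bar to the left; bar down = roof up. The spring shuts it: 30 mm from the hinge line the bar needs about 2.5 N to start, 7 N at 0.6 rad. It clears the sled's block from 0.45 rad.
- apron (a point): Middle of the lower edge of the apron, a plate 48 mm wide hanging from the front of the cover's roof (62 x 64 mm) at the mouth, station x = 0 to 3; moves with the cover. Shut, it hangs 9 mm above the bed: it blocks the sled's block (pushing on it does not open the cover) but lets the sled's neck pass.
- bar_middle (a point): Top of the press bar, half-way along, 34 mm left of the hinge line; moves with the cover. The bar is a plate 3 mm thick, 160 mm long beside the track (station x = -158 to 2), reaching from the hinge line 50 mm to the left. Shut, it slopes up to the left by 0.17 rad; at opening angle a it slopes down by a - 0.17. A fingertip can slide along it while pressing.
- sled: Loose aluminium sled, about 0.2 kg, in the track. Origin: middle of its block's underside; +x into the pocket. Block 50 x 44 mm, 15 high with three steel end mills lying on it; behind it a neck 22 wide, 5 high; at its end an upright push plate 40 wide, 32 high, 6 thick (x = -70 to -64). It starts outside the pocket; fully home the origin is at station x = 35, the plate's rear face at -35.
- push_plate (a point): Centre of the rear face (towards -x) of the sled's push plate, 16 mm above the sled's underside.
- holder: Bystander: steel milling chuck standing upright, 62 mm across, 95 mm high; origin at the centre of its underside.
- spray: Bystander: spray can, 52 mm across, 150 mm high, standing; origin at the centre of its underside.
- gauge: Bystander: brass setting disc, 44 mm across, 30 mm high; origin at the centre of its underside.
Things that resemble listed ones, but are neither listed nor needed, are in the scene too. Of the things that look like the sled, the middle-sized one is meant.

How it is judged:
On the way, in this order (a step that is already met when the one before it is completed fails the run):
1. a finger holds the cover open while the sled's block is still outside the pocket (value of joint cover above 0.35 rad and contact force between the fingers and cover above 0.5 N and x of sled in the frame of station below -0.018 m), for 0.1 s.
2. the sled is fully home while a finger still holds the cover open (value of joint cover above 0.3 rad and contact force between the fingers and cover above 0.5 N and x of sled in the frame of station above 0.03 m), for 0.1 s.
At the end, for the whole second after the job is handed in: The sled rests flat in the pocket within 5 mm of the back face, the cover is shut (under 0.05 rad) and everything is at rest and released (x of sled in the frame of station between 0.03 and 0.038 m and z of sled in the frame of station below 0.013 m and angle between the x axis of sled and the x axis of station, either way round below 0.12 rad and value of joint cover below 0.05 rad and linear speed of sled below 0.01 m/s); the robot touches nothing.
It fails at once if the sled is lifted (more than 10 mm) or tipped (z of sled in the frame of station above 0.02 m or angle between sled's own z axis and vertical above 0.25 rad).
It fails at once if a bystander is pushed away by more than 20 mm, or lifted (distance of any of holder, spray, gauge from where it was at the start of the episode above 0.02 m).
It fails at once if a bystander is knocked over (angle between any of holder, spray, gauge's own z axis and vertical above 0.4 rad).
It also fails if it takes over 38 s, if anything falls off the work surface, if the arm or the gripper's body presses on something with over 40 N, if the wrist force passes 120 N, or if a joint passes its speed limit or range.

### The arm

A 6-joint arm with a two-finger parallel gripper is mounted at the origin on the work surface. World frame = base frame: x ahead of the robot, y to its left, z up, the work surface at z = 0. Lengths are in m, angles in rad, forces in N, time in s.
With the tool pointing down it reaches from about 0.35 to 0.85 m from the base axis. Payload 8.1 kg.
Tool frame: the origin (TCP) lies between the finger pads; the fingertips stand 14 mm ahead of it and the grasp point (between the pads) lies 5 mm behind it; y points along the fingers, z is the direction in which the jaws open and shut, and the axes are right-handed (so a half turn about y gives the same grasp; the last joint's range is limited). The gripper opens to 93 mm and grips with 3 to 60 N. Pads are 15 mm wide; open, the fingers measure 128 mm over their backs; the gripper's body (75 mm by 188 mm) begins 65 mm behind the grasp point.
Start: joints at [1.185, 0.13, 1.488, -0, 1.523, -0.085], TCP at [0.178, 0.573, 0.233] pointing down, gripper open.
Joint ranges: [-2.96, 2.96], [-0.89, 2.26], [0.02, 2.5], [-1.34, 4.48], [0, 2.73], [-2.66, 2.66]. Speed limits (rad/s): [2.39, 2.39, 2.79, 3.14, 3.14, 3.14].

### API

Orientations are given as [roll, pitch, yaw] about the fixed x, y, z axes, in that order (R = Rz(yaw) Ry(pitch) Rx(roll)).
In Python, from station import get_obs, eyes, order gives the robot as it stands. The module is installed in compiled form; this text tells all that it offers.
- The arm moves only by the tool drive_tool, never from a script. Its argument "commands" is a list that holds one entry, the list of rows, each a list of 7 numbers: the shift along the tool's x, y, z scaled (see below), then the turn, a rotation vector about the tool's x, y, z scaled (see below), then the opening, from 0 (shut) to 1 (fully open). In form: [[[tx, ty, tz, ax, ay, az, gripper], ...]]. A call has 1 to 8 rows; each row is the pose to reach, as a shift and turn from the pose commanded when the call began, along the tool's axes at that moment, turning the shorter way round; what a row does not reach only later rows make up. The controller multiplies each number of a shift by 1 m and each number of a turn by pi rad. A row lasts 1/12 s, in which the tool goes at most 41.7 mm and 7.16 degrees, less where a joint would pass 70% of its speed; a pose out of reach is approached as far as the arm can. A call with a number of a shift or a turn outside -1 to 1 is refused whole. A call with a gripper value outside its range is refused whole. The fingers move at their own pace and stop on an object; "force" is the grip in N (left out, the last holds). Time passes only in rows, so rows that repeat a pose let the fingers close. It gives the time, the measured TCP pose, the force and the opening at its end, in the units of the state.
- get_obs(): the state, without advancing time (a new reading comes with each control period).
- eyes.grab_frame(name): name is "scene" or "top"; returns (picture, depth): 420x560x3 uint8, red, green, blue; 420x560 float32, m along the optical axis (not along the pixel's ray), 0 where there is no reading.
- eyes.get_calibration(name): a dict with "fovy" (degrees; the focal length in pixels is half the picture's height over the tangent of half this angle, whatever the lens; pixels are square), "cx", "cy" (the principal point, pixels), "D" ([k1, k2, p1, p2, k3] as OpenCV has them; the pictures are not rectified), "T" (4x4, takes a point from camera to world coordinates). Camera axes: x right, y up, looking along -z (the intrinsics and any distortion apply to the point x, -y, -z); pixel columns grow to the right and rows downward; lengths in m; the calibration is good to about 2 mm. A picture is of the moment at which its call begins. get_calibration takes no time and is no camera call.
- order.job_done(): hands the job in, once; it reports no verdict.
The state is a dict: "t": time; "joint_positions": joint angles; "qvel": joint speeds; "joint_torque": joint torques, N m; "eef_pos": TCP position; "orientation": TCP orientation; "force": force on the tool from outside, world axes, zero at the start; "moment": the same for the moment, N m; "opening": opening from 0.0 (shut) to 1.0 (fully open).
Only numpy, scipy, OpenCV 4.12 (cv2) and the standard library are available. Lean on these libraries where they do the work, as an engineer would, in place of code of your own. Each camera call takes 0.05 s, during which the arm holds its last target. There are 200 camera calls.

## Working session

There is one attempt and no reset: what is moved stays moved. The work goes in short steps, Python scripts to look and compute and a tool call to move; the robot and the scene stay as the last step left them, time stands still between calls to the robot, and variables do not carry over. Pictures are saved under pics/ and viewed, about 8 in all and at most 12, crops included, and the job is handed in when it is done.

Besides the shell and the picture viewer there is one more tool, called after "Emit:" as name([rows], argument=value, ...), one row to a line, values as JSON. drive_tool: Moves the arm, as the interface text tells. Shifts and turns lie within -1 to 1; 1 stands for 1 m of shift or pi rad of turn. Its arguments: {"type":"object","properties":{"commands":{"type":"array","items":{"type":"array","items":{"type":"array","items":{"type":"number","minimum":-1,"maximum":1}}}},"force":{"type":"number"}},"required":["commands"]}

```bash
mkdir -p pics; cat > h.py <<'E'
import numpy as np, cv2
from station import get_obs, eyes, order
def cal(n):
    c=eyes.get_calibration(n); f=210/np.tan(np.radians(c["fovy"])/2)
    return np.array([[f,0,c["cx"]],[0,f,c["cy"]],[0,0,1]]),np.array(c["D"],float),np.array(c["T"])
def cloud(n,d):
    K,D,T=cal(n); v,u=np.mgrid[0:420,0:560]
    p=cv2.undistortPoints(np.stack([u,v],-1).reshape(-1,1,2).astype(float),K,D).reshape(420,560,2)
    P=np.stack([p[...,0]*d,-p[...,1]*d,-d],-1)
    W=P@T[:3,:3].T+T[:3,3]; W[d==0]=np.nan; return W
def proj(n,X):
    K,D,T=cal(n); X=np.atleast_2d(X); c=(X-T[:3,3])@T[:3,:3]; c=c*[1,-1,-1]
    return cv2.projectPoints(c,np.zeros(3),np.zeros(3),K,D)[0].reshape(-1,2)
E
python3 - <<'E'
from h import *
for n in("scene","top"):
    p,d=eyes.grab_frame(n); np.savez(n+".npz",p=p,d=d); cv2.imwrite(f"pics/{n}0.png",cv2.resize(p[...,::-1],(784,588),interpolation=cv2.INTER_CUBIC))
    print(n,cal(n)[2].round(3).tolist(),cal(n)[1])
print(get_obs())
E
```

```text
scene [[-0.183, -0.689, 0.702, 1.127], [0.983, -0.118, 0.141, 0.151], [-0.014, 0.715, 0.699, 0.606], [0.0, 0.0, 0.0, 1.0]] [-0.14219312  0.          0.          0.          0.        ]
top [[0.011, 0.994, -0.109, 0.48], [-1.0, 0.01, -0.015, 0.033], [-0.014, 0.109, 0.994, 1.059], [0.0, 0.0, 0.0, 1.0]] [-0.01733682  0.          0.          0.          0.        ]
{'t': 0.1, 'joint_positions': array([ 1.18460420e+00,  1.31086710e-01,  1.48917435e+00,  9.94942126e-06,
        1.52298504e+00, -8.53654560e-02]), 'qvel': array([ 0.00070661, -0.00126723, -0.00163865,  0.00025901, -0.00184353,
        0.00077052]), 'joint_torque': array([ 1.53624504e-03, -5.61346042e+01, -4.93092549e+01,  7.70444074e-02,
        2.92213418e-02, -2.00949827e-06]), 'eef_pos': array([0.17755707, 0.57261585, 0.2316895 ]), 'orientation': array([-1.57244290e+00,  1.50876607e-04, -3.00827275e-01]), 'force': array([ 0.38279326, -0.38082342, -0.0695005 ]), 'moment': array([ 0.01490413, -0.00445661, -0.02563211]), 'opening': 1.0030095492450852}
```

View pics/top0.png

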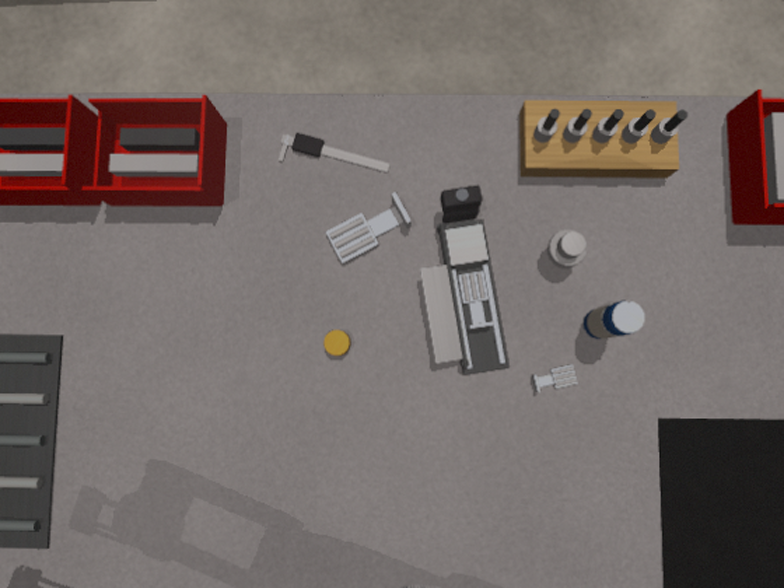

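View pics/scene0.png

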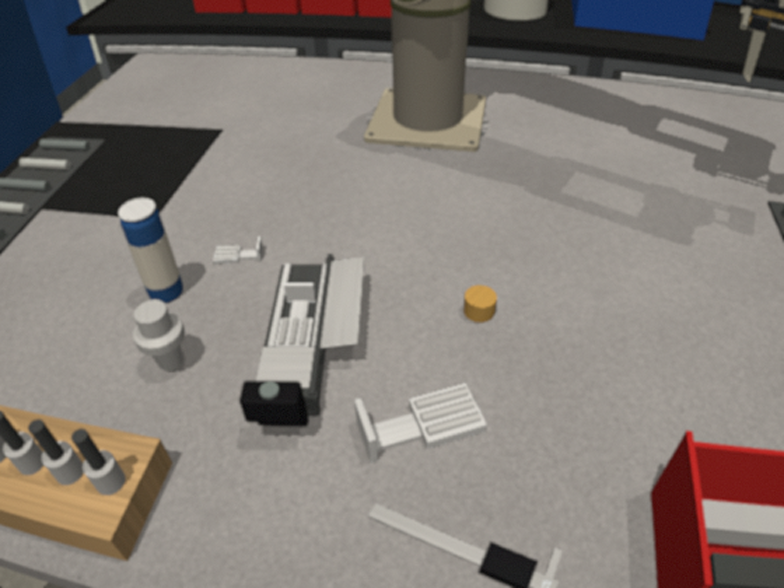

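```bash
python3 - <<'E'
from h import *
a=np.load("top.npz"); p,d=a["p"],a["d"]; W=cloud("top",d)
c=p[125:272,285:380,::-1]; 
z=np.clip(np.nan_to_num(W[125:272,285:380,2])*255/0.1,0,255).astype(np.uint8)
im=np.hstack([cv2.resize(c,None,fx=4,fy=4,interpolation=cv2.INTER_CUBIC),cv2.resize(cv2.applyColorMap(z,cv2.COLORMAP_JET),None,fx=4,fy=4,interpolation=cv2.INTER_NEAREST)])
cv2.imwrite("pics/crop1.png",im); print(im.shape)
np.set_printoptions(linewidth=250)
for v in range(128,272,6): print(v,(W[v,296:368:2,2]*1000).round().tolist())
print(np.nanmedian(W[300:330,200:300,2]), W[200,335],W[240,350])
E
```

```text
(588, 760, 3)
128 [1.0, -2.0, -1.0, -3.0, -2.0, -2.0, -2.0, -1.0, -2.0, 2.0, -2.0, 1.0, -3.0, -2.0, -2.0, -3.0, -3.0, -2.0, -5.0, 1.0, 1.0, 0.0, -1.0, -2.0, -5.0, 0.0, -3.0, -1.0, -3.0, -3.0, 2.0, -2.0, 0.0, 0.0, -2.0, -1.0]
134 [1.0, 2.0, 0.0, -3.0, -2.0, -0.0, -0.0, -2.0, -2.0, 1.0, -2.0, -3.0, 1.0, -1.0, 81.0, 84.0, 85.0, 88.0, nan, 86.0, 80.0, 84.0, 82.0, 83.0, -2.0, -1.0, 1.0, -1.0, -3.0, -5.0, -3.0, -1.0, -3.0, 0.0, -3.0, -1.0]
140 [0.0, -1.0, 0.0, -2.0, 0.0, -1.0, 2.0, 2.0, -2.0, -5.0, 79.0, 87.0, 86.0, 79.0, 83.0, 85.0, 90.0, 87.0, 90.0, 82.0, 85.0, 85.0, 80.0, 83.0, -3.0, 0.0, 3.0, 0.0, -0.0, 0.0, -5.0, 1.0, -3.0, -2.0, -3.0, -0.0]
146 [-0.0, -1.0, 1.0, -2.0, 3.0, -2.0, -1.0, -1.0, -0.0, -2.0, 68.0, 81.0, 81.0, 81.0, 83.0, 80.0, 79.0, 78.0, nan, 72.0, 69.0, 68.0, 66.0, 62.0, -2.0, 2.0, 3.0, -2.0, -1.0, -1.0, 0.0, -1.0, -3.0, -5.0, -3.0, -1.0]
152 [-6.0, -1.0, -1.0, -2.0, 0.0, 1.0, -4.0, -4.0, -1.0, 2.0, -1.0, 51.0, 52.0, 49.0, 45.0, 47.0, 48.0, 48.0, 49.0, 43.0, 47.0, 41.0, 38.0, -2.0, 3.0, -0.0, -3.0, -0.0, -2.0, 1.0, -3.0, 4.0, 1.0, -0.0, -1.0, 0.0]
158 [-0.0, 3.0, -4.0, -
[... 3396 characters left out ...]
0, -3.0, -4.0, 2.0, -1.0, 1.0, 47.0, 47.0, 48.0, 44.0, 41.0, 40.0, 40.0, 39.0, 39.0, 36.0, 40.0, 18.0, 10.0, 6.0, 12.0, 9.0, 10.0, 9.0, 8.0, 4.0, 11.0, 9.0, 14.0, 19.0, 11.0, 8.0, 1.0, -1.0]
260 [-2.0, -0.0, -2.0, -1.0, -3.0, -3.0, -2.0, 0.0, -2.0, 1.0, 1.0, 3.0, -3.0, 0.0, -1.0, -1.0, -1.0, 34.0, 38.0, 35.0, 18.0, 9.0, 9.0, 5.0, 11.0, 8.0, 9.0, 12.0, 8.0, 9.0, 11.0, 7.0, 12.0, 12.0, -3.0, 2.0]
266 [2.0, -2.0, 1.0, -1.0, 1.0, 1.0, -1.0, -1.0, 1.0, -3.0, -1.0, 1.0, 1.0, -2.0, -1.0, 1.0, -1.0, -3.0, 9.0, 7.0, 9.0, -0.0, -0.0, 1.0, -3.0, 3.0, 0.0, 0.0, -2.0, -1.0, -3.0, 0.0, 1.0, -1.0, -2.0, -5.0]
-0.0005792173493375241 [ 0.62923976 -0.07750092  0.01660283] [ 0.53393352 -0.11371958  0.01082889]
```

View pics/crop1.png

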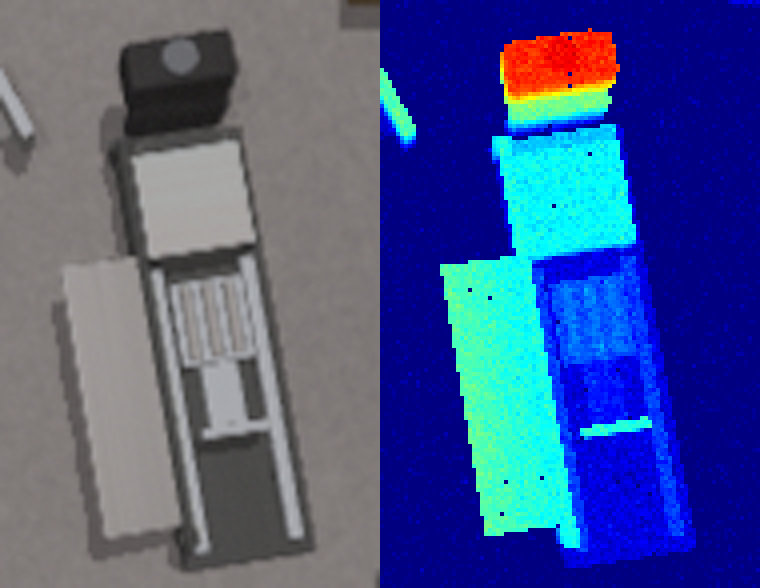

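```bash
cat > fit.py <<'E'
from h import *
from scipy.optimize import least_squares
def S2W(q,X): # station->world mm in
    X=np.atleast_2d(np.array(X,float))/1000; c,s=np.cos(q[2]),np.sin(q[2])
    return X@np.array([[c,-s,0],[s,c,0],[0,0,1]]).T+[q[0],q[1],0]
def W2S(q,P):
    c,s=np.cos(q[2]),np.sin(q[2]); return (np.atleast_2d(P)-[q[0],q[1],0])@np.array([[c,-s,0],[s,c,0],[0,0,1]])*1000
E
python3 - <<'E'
from fit import *
pk=np.array([[63,267],[105,538],[313,548],[183,568],[139,258],[121,47],[232,31]])
M=[[2,85.3,47],[-158,85.3,47],[-185,-40,10],[-185,40,10],[2,36,39],[118,None,89],[118,None,89]]
M=M[:5]; px=(pk[:5]+.5)/4-.5+[285,125]
r=least_squares(lambda q:(proj("top",S2W(q,M))-px).ravel(),[.64,-.07,.15],loss="soft_l1")
print(r.x,r.fun.reshape(-1,2).round(2))
q=r.x; np.save("q.npy",q)
a=np.load("top.npz"); W=cloud("top",a["d"]); s=W2S(q,W.reshape(-1,3)); s=s[~np.isnan(s[:,0])]
x,y,z=s.T
def rng(m,l): print(l,m.sum(),*[np.percentile(s[m],k,axis=0).round(1) for k in(1,50,99)])
rng((z>36)&(z<55)&(y>42)&(y<110)&(abs(x+78)<100),"bar")
rng((z>33)&(z<46)&(abs(x-30)<45)&(y>-45)&(y<50)&(x>-1),"roof")
rng((z>60)&(abs(x-100)<40)&(abs(y)<50),"reader")
rng((z>34)&(z<50)&(x<-10)&(y<30)&(y>-40)&(x>-200),"plate")
rng((z>19)&(z<30)&(x<-3)&(y<19)&(y>-19)&(x>-100),"block")
rng((z>6)&(z<30)&(x<-10)&(x>-230)&(y<34)&(y>-60),"bed")
rng((z>14.5)&(z<22)&(x<-100)&(x>-190)&(abs(y)<34),"rails")
rng((abs(z-10)<4)&(x<-140)&(x>-178)&(abs(y)<20),"bedz")
P=W.reshape(-1,3); P=P[(P[:,2]>.02)&(P[:,0]>.3)&(P[:,0]<.9)&(abs(P[:,1])<.35)]
# scene camera check
a=np.load("scene.npz"); W=cloud("scene",a["d"]); s=W2S(q,W.reshape(-1,3)); s=s[~np.isnan(s[:,0])]; x,y,z=s.T
rng((z>36)&(z<55)&(y>42)&(y<110)&(abs(x+78)<100),"sc bar")
rng((z>60)&(abs(x-100)<40)&(abs(y)<50),"sc reader")
rng((z>34)&(z<50)&(x<-10)&(y<30)&(y>-40)&(x>-200),"sc plate")
rng((abs(z-10)<4)&(x<-120)&(x>-178)&(abs(y)<20),"sc bedz")
rng((z>36)&(x<-90)&(x>-300)&(y<-30)&(y>-200),"spray")
rng((z>36)&(x<90)&(x>-70)&(y<-60)&(y>-140),"holder")
E
```

```text
[ 0.65759166 -0.07517076  0.17061051] [[-1.17 -0.26]
 [-0.32 -0.08]
 [ 0.79  0.35]
 [ 0.1   0.75]
 [ 0.4  -0.79]]
bar 1227 [-156.    42.5   36.8] [-78.8  63.2  43. ] [ 0.8 84.  49.1]
roof 847 [  0.5 -32.1  33.2] [32.8  3.8 37.7] [71.4 39.1 42.5]
reader 414 [ 87.9 -31.8  61.8] [99.6  0.8 83.5] [117.9  31.   90.3]
plate 47 [-109.9  -21.    36. ] [-107.    -2.7   41.2] [-104.    18.4   44.7]
block 298 [-65.4 -18.1  19. ] [-40.3   0.1  22.4] [-15.6  18.6  27.2]
bed 1994 [-182.8  -40.1    6.4] [-95.5  -5.1  12.8] [-11.8  28.8  25.6]
rails 197 [-173.8  -32.7   14.8] [-137.4  -25.4   18.3] [-100.5   29.2   21.9]
bedz 250 [-177.4  -19.2    6.4] [-159.1    0.3    9.4] [-140.4   19.6   13.6]
sc bar 1376 [-153.4   42.4   38.4] [-66.3  62.7  43. ] [ 3.8 82.5 47.4]
sc reader 1044 [ 93.9 -31.4  60.5] [115.4   1.   83. ] [121.3  30.5  89.5]
sc plate 118 [-162.2  -21.3   34.1] [-103.1    0.    39.2] [-33.1  29.9  42.7]
sc bedz 260 [-177.3  -19.5    7. ] [-156.4    2.6    9.3] [-122.4   19.3   11.9]
spray 987 [-147.5 -199.8   37.4] [-118.1 -187.2  102.7] [-106.7 -178.8  149.9]
holder 126 [ -18.1 -139.9   47.3] [   3.1 -135.9   59.4] [  17.4 -131.9   64.5]
```

```bash
cat >> fit.py <<'E'
from scipy.spatial.transform import Rotation as Ro
def go(xs,ys,tip):
    q=np.load("q.npy"); o=get_obs(); R=Ro.from_euler("xyz",o["orientation"])
    t=S2W(q,[[xs,ys,tip+14]])[0]; Rt=Ro.from_euler("xyz",[-np.pi/2,0,q[2]])
    print("t",round(o["t"],2),"tip in station mm",(W2S(q,o["eef_pos"])[0]-[0,0,14]).round(1),"open",round(o["opening"],3),"F station",(np.array([[np.cos(q[2]),np.sin(q[2]),0],[-np.sin(q[2]),np.cos(q[2]),0],[0,0,1]])@o["force"]).round(2))
    print("shift",R.inv().apply(t-o["eef_pos"]).round(4),"turn",((R.inv()*Rt).as_rotvec()/np.pi).round(4), o["joint_positions"].round(2))
E
python3 -c "
from fit import *
go(-126,36,120)"
```

```text
t 0.1 tip in station mm [-363.1  719.9  217.7] open 1.003 F station [ 0.31 -0.44 -0.07]
shift [ 0.5218  0.0984 -0.5014] turn [ 0.0005 -0.1501 -0.0002] [ 1.18  0.13  1.49  0.    1.52 -0.09]
```

Emit:
drive_tool([
  [[0.52, 0, -0.5, 0, -0.15, 0, 0.58], [0.52, 0, -0.5, 0, -0.15, 0, 0.58], [0.52, 0, -0.5, 0, -0.15, 0, 0.58], [0.52, 0, -0.5, 0, -0.15, 0, 0.58], [0.52, 0, -0.5, 0, -0.15, 0, 0.58], [0.52, 0, -0.5, 0, -0.15, 0, 0.58], [0.52, 0, -0.5, 0, -0.15, 0, 0.58], [0.52, 0, -0.5, 0, -0.15, 0, 0.58]],
])

```text
t: 0.77
eef_pos: [0.3377, 0.2819, 0.2323]
orientation: [-1.571, 0.0, 0.171]
force: [0.3, -0.2, 0.8]
opening: 0.585
```

```bash
python3 -c "
from fit import *
go(-126,36,120)"
```

```text
t 0.77 tip in station mm [-254.7  406.2  218.3] open 0.585 F station [ 0.25 -0.29  0.8 ]
shift [ 0.1286  0.0984 -0.3702] turn [ 0.      0.0001 -0.0001] [ 0.58 -0.32  1.91 -0.    1.55 -1.16]
```

Emit:
drive_tool([
  [[0.128, 0, -0.37, 0, 0, 0, 0.58], [0.128, 0, -0.37, 0, 0, 0, 0.58], [0.128, 0, -0.37, 0, 0, 0, 0.58], [0.128, 0, -0.37, 0, 0, 0, 0.58], [0.128, 0, -0.37, 0, 0, 0, 0.58], [0.128, 0, -0.37, 0, 0, 0, 0.58], [0.128, 0, -0.37, 0, 0, 0, 0.58], [0.128, 0, -0.37, 0, 0, 0, 0.58]],
])

```text
t: 1.43
eef_pos: [0.4987, -0.0104, 0.2324]
orientation: [-1.571, 0.0, 0.17]
force: [1.3, 1.0, 1.3]
opening: 0.581
```

```bash
python3 -c "
from fit import *
go(-126,36,120)"
```

```text
t 1.43 tip in station mm [-145.6   90.9  218.4] open 0.581 F station [1.42 0.77 1.27]
shift [ 0.0197  0.0984 -0.0549] turn [-0.0001 -0.0002 -0.0001] [-0.12 -0.15  1.76  0.    1.52 -1.86]
```

Emit:
drive_tool([
  [[0.019, 0.02, -0.052, 0, 0, 0, 0.58], [0.019, 0.04, -0.052, 0, 0, 0, 0.58], [0.019, 0.08, -0.052, 0, 0, 0, 0.58], [0.019, 0.12, -0.052, 0, 0, 0, 0.58], [0.019, 0.15, -0.052, 0, 0, 0, 0.58], [0.019, 0.158, -0.052, 0, 0, 0, 0.58], [0.019, 0.158, -0.052, 0, 0, 0, 0.58], [0.019, 0.158, -0.052, 0, 0, 0, 0.58]],
])

```text
t: 2.1
eef_pos: [0.5262, -0.0562, 0.0756]
orientation: [-1.571, -0.0, 0.171]
force: [1.2, -0.1, -0.2]
opening: 0.577
```

```bash
python3 - <<'E'
from fit import *
go(-126,36,25)
p,d=eyes.grab_frame("top"); a=p[140:280,280:400,::-1]
p,d=eyes.grab_frame("scene"); b=p[150:325,150:300,::-1]
f=lambda x:cv2.resize(x,(int(x.shape[1]*560/x.shape[0]),560),interpolation=cv2.INTER_CUBIC)
im=np.hstack([f(a),f(b)])[:,:]; im=cv2.resize(im,(780,int(im.shape[0]*780/im.shape[1]))); cv2.imwrite("pics/p2.png",im); print(im.shape)
E
```

```text
t 2.1 tip in station mm [-126.2   41.    61.6] open 0.577 F station [ 1.14 -0.28 -0.17]
shift [ 0.0002  0.0366 -0.005 ] turn [0.     0.     0.0001] [-0.2   0.08  1.84 -0.    1.22 -1.94]
(455, 780, 3)
```

View pics/p2.png

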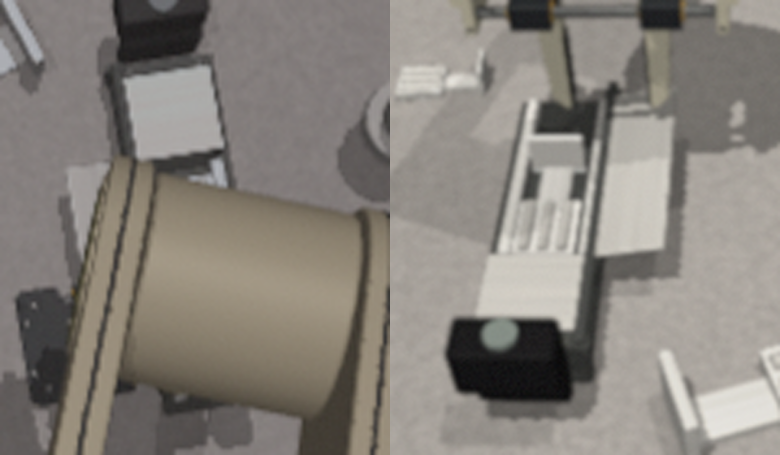

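Emit:
drive_tool([
  [[0, 0.006, -0.004, 0, 0, 0, 0.58], [0, 0.012, -0.004, 0, 0, 0, 0.58], [0, 0.018, -0.004, 0, 0, 0, 0.58], [0, 0.024, -0.004, 0, 0, 0, 0.58], [0, 0.03, -0.004, 0, 0, 0, 0.58], [0, 0.036, -0.004, 0, 0, 0, 0.58], [0, 0.036, -0.004, 0, 0, 0, 0.58], [0, 0.036, -0.004, 0, 0, 0, 0.58]],
])

```text
t: 2.87
eef_pos: [0.5271, -0.0602, 0.0387]
orientation: [-1.571, -0.001, 0.17]
force: [0.1, 1.1, 6.5]
opening: 0.577
```

```bash
cat > look.py <<'E'
from fit import *
import sys
go(-126,36,25); q=np.load("q.npy")
p,d=eyes.grab_frame("scene"); W=cloud("scene",d); s=W2S(q,W.reshape(-1,3)); s=s[~np.isnan(s[:,0])]; x,y,z=s.T
m=(x>5)&(x<58)&(y>-60)&(y<25)&(z>36)&(z<110)
A=np.c_[y[m],np.ones(m.sum())]; k=np.linalg.lstsq(A,z[m],rcond=None)[0]; print("roof angle",-np.arctan(k[0]),m.sum())
m=(x>-75)&(x<0)&(y>44)&(y<80)&(z>12)&(z<50)
A=np.c_[y[m],np.ones(m.sum())]; k=np.linalg.lstsq(A,z[m],rcond=None)[0]; print("bar angle",.17-np.arctan(k[0]),m.sum())
b=p[150:325,130:330,::-1]; cv2.imwrite(f"pics/{sys.argv[1]}.png",cv2.resize(b,None,fx=3.4,fy=3.4,interpolation=cv2.INTER_CUBIC))
E
python3 look.py p3
```

```text
t 2.87 tip in station mm [-126.1   36.9   24.7] open 0.577 F station [0.3  1.06 6.49]
shift [ 0.0001 -0.0003 -0.0009] turn [ 0.0001 -0.0001  0.0003] [-0.21  0.13  1.86  0.    1.15 -1.95]
roof angle 0.6067635048856146 819
bar angle 0.6100126462845479 640
```

View pics/p3.png

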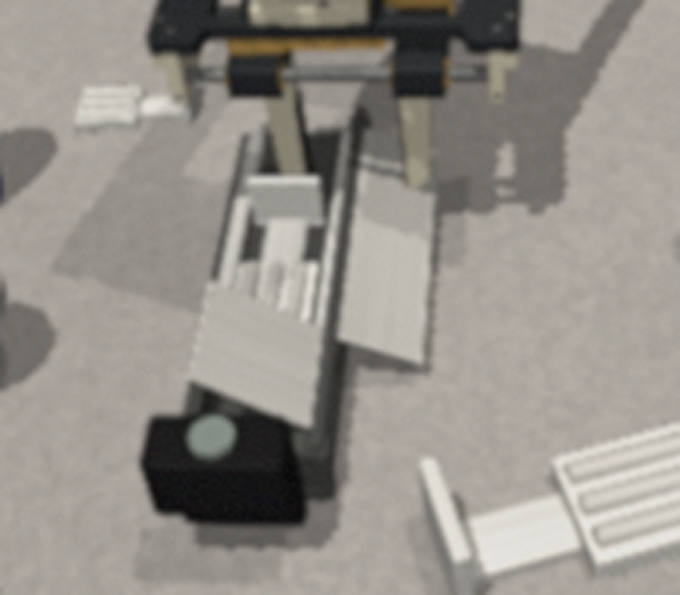

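Emit:
drive_tool([
  [[0.004, 0, 0, 0, 0, 0, 0.58], [0.009, 0, 0, 0, 0, 0, 0.58], [0.014, 0, 0, 0, 0, 0, 0.58], [0.02, 0, 0, 0, 0, 0, 0.58], [0.026, 0, 0, 0, 0, 0, 0.58], [0.032, 0, 0, 0, 0, 0, 0.58], [0.036, 0, 0, 0, 0, 0, 0.58], [0.04, 0, 0, 0, 0, 0, 0.58]],
])

```text
t: 3.58
eef_pos: [0.5644, -0.053, 0.0377]
orientation: [-1.57, 0.004, 0.171]
force: [-6.8, 1.1, 7.6]
opening: 0.58
```

```bash
python3 look.py p4
```

```text
t 3.58 tip in station mm [-88.1  37.7  23.7] open 0.58 F station [-6.54  2.26  7.63]
shift [-0.0379 -0.0012 -0.0017] turn [-0.0004  0.     -0.0012] [-0.18  0.23  1.75 -0.    1.17 -1.93]
roof angle 0.6229969927002831 814
bar angle 0.6254279648254691 634
```

View pics/p4.png

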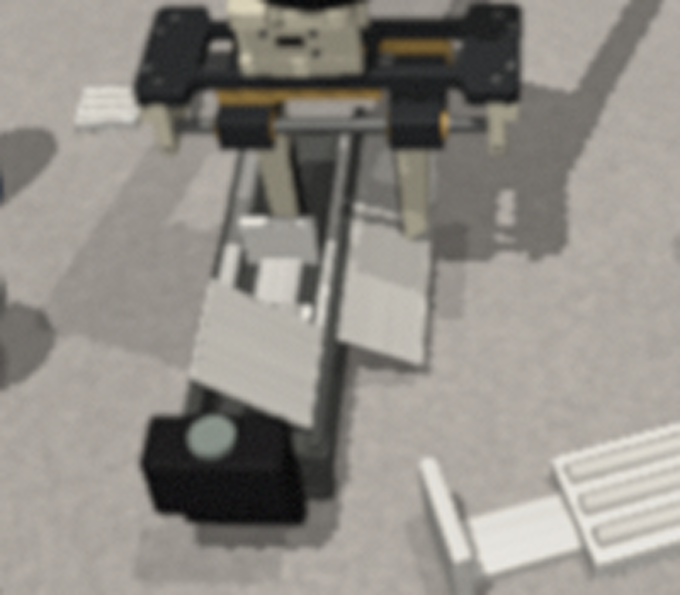

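Emit:
drive_tool([
  [[0.004, 0, 0, 0, 0, 0, 0.58], [0.008, 0, 0, 0, 0, 0, 0.58], [0.012, 0, 0, 0, 0, 0, 0.58], [0.016, 0, 0, 0, 0, 0, 0.58], [0.02, 0, 0, 0, 0, 0, 0.58], [0.024, 0, 0, 0, 0, 0, 0.58], [0.028, 0, 0, 0, 0, 0, 0.58], [0.03, 0, 0, 0, 0, 0, 0.58]],
])

```text
t: 4.3
eef_pos: [0.5941, -0.0479, 0.0376]
orientation: [-1.57, 0.004, 0.171]
force: [-5.6, 1.2, 6.0]
opening: 0.581
```

```bash
python3 look.py p5
```

```text
t 4.3 tip in station mm [-57.9  37.7  23.6] open 0.581 F station [-5.28  2.1   6.03]
shift [-0.0681 -0.0011 -0.0017] turn [-0.0004  0.     -0.0011] [-0.17  0.3   1.67 -0.    1.18 -1.91]
roof angle 0.6285511711512276 810
bar angle 0.4394106713624085 637
```

View pics/p5.png

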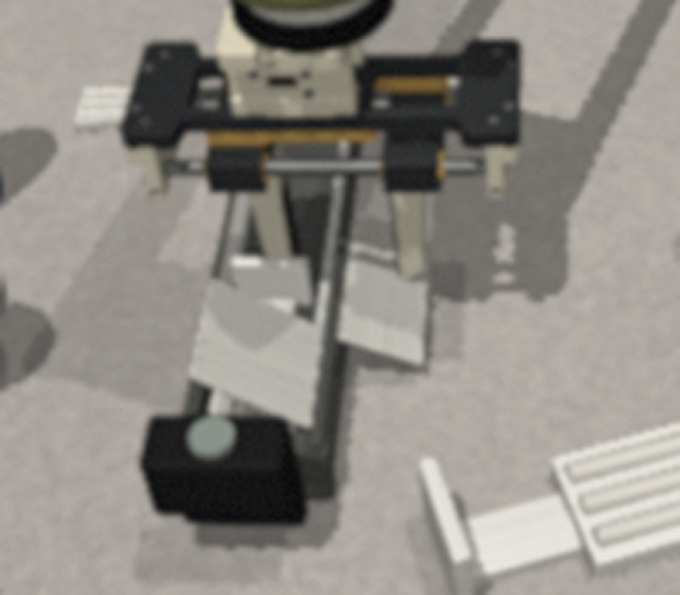

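Emit:
drive_tool([
  [[0.003, 0, 0, 0, 0, 0, 0.58], [0.006, 0, 0, 0, 0, 0, 0.58], [0.009, 0, 0, 0, 0, 0, 0.58], [0.011, 0, 0, 0, 0, 0, 0.58], [0.013, 0, 0, 0, 0, 0, 0.58], [0.014, 0, 0, 0, 0, 0, 0.58], [0.014, 0, 0, 0, 0, 0, 0.58], [0.014, 0, 0, 0, 0, 0, 0.58]],
])

```text
t: 5.02
eef_pos: [0.6079, -0.0455, 0.0376]
orientation: [-1.57, 0.003, 0.171]
force: [-4.0, 1.9, 4.2]
opening: 0.581
```

```bash
python3 -c "
from fit import *
go(-42,36,24)"
```

```text
t 5.02 tip in station mm [-43.9  37.7  23.6] open 0.581 F station [-3.58  2.57  4.21]
shift [ 0.0019 -0.0004 -0.0017] turn [-0.0004  0.     -0.001 ] [-0.16  0.33  1.63  0.    1.19 -1.9 ]
```

Emit:
drive_tool([
  [[0.001, 0, 0, 0, 0, 0, 0.58], [0.002, 0, 0, 0, 0, 0, 0.58], [0.003, 0, 0, 0, 0, 0, 0.58], [0.003, 0, 0, 0, 0, 0, 0.58]],
])

```text
t: 5.35
eef_pos: [0.6085, -0.0455, 0.0376]
orientation: [-1.569, 0.008, 0.17]
force: [-17.4, -0.2, 15.5]
opening: 0.579
```

```bash
python3 look.py p6
```

```text
t 5.35 tip in station mm [-43.3  37.6  23.6] open 0.579 F station [-17.13   2.8   15.53]
shift [-0.0827 -0.0007 -0.0017] turn [-0.0005 -0.0002 -0.0027] [-0.16  0.34  1.62 -0.    1.19 -1.9 ]
roof angle 0.622470144242559 810
bar angle 0.40870069804690523 579
```

Emit:
drive_tool([
  [[0, 0, 0, 0, 0, 0, 0.58], [-0.003, 0, 0, 0, 0, 0, 0.58], [-0.006, 0, 0, 0, 0, 0, 0.58], [-0.01, 0, 0, 0, 0, 0, 0.58], [-0.015, 0, 0, 0, 0, 0, 0.58], [-0.02, 0, 0, 0, 0, 0, 0.58], [-0.02, 0, 0, 0, 0, 0, 0.58]],
])

```text
t: 5.98
eef_pos: [0.5935, -0.0486, 0.0394]
orientation: [-1.571, -0.003, 0.17]
force: [0.7, 2.5, 6.1]
opening: 0.581
```

```bash
python3 look.py p7; python3 - <<'E'
from fit import *
q=np.load("q.npy"); p,d=eyes.grab_frame("scene"); s=W2S(q,cloud("scene",d).reshape(-1,3)); s=s[~np.isnan(s[:,0])]; x,y,z=s.T
m=(z>36)&(z<46)&(y>-24)&(y<22)&(x>-50)&(x<-15); print(m.sum(),np.percentile(s[m],[2,50,98],axis=0).round(1))
for lo,hi in((-24,-12),(-12,0),(0,12),(12,24)):
    k=m&(y>lo)&(y<hi); print(k.sum(),np.median(x[k]) if k.any() else 0)
E
```

```text
t 5.98 tip in station mm [-58.6  37.1  25.4] open 0.581 F station [1.08 2.31 6.1 ]
shift [-0.0674  0.0003 -0.0011] turn [ 0.0001 -0.0001  0.0009] [-0.17  0.29  1.68  0.    1.17 -1.91]
roof angle 0.580865388902662 830
bar angle 0.4374100764928024 656
129 [[-49.  -21.2  36.1]
 [-28.8  -0.4  40.4]
 [-25.4  15.8  44.6]]
25 -27.75857282962681
41 -29.052227484562945
50 -30.121737341469093
13 -27.541700731440677
```

View pics/p7.png

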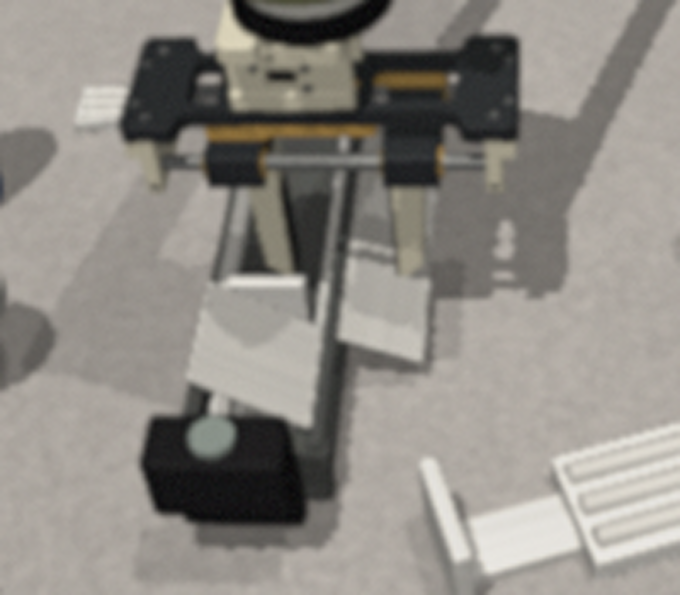

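The sled is home: the plate's front face is at x ≈ -29 mm as expected. I'll release the bar by lifting straight up.

Emit:
drive_tool([
  [[0, -0.005, 0, 0, 0, 0, 0.58], [0, -0.01, 0, 0, 0, 0, 0.58], [0, -0.016, 0, 0, 0, 0, 0.58], [0, -0.022, 0, 0, 0, 0, 0.58], [0, -0.03, 0, 0, 0, 0, 0.58], [0, -0.05, 0, 0, 0, 0, 0.58], [0, -0.08, 0, 0, 0, 0, 0.58], [0, -0.11, 0, 0, 0, 0, 0.58]],
])

```text
t: 6.75
eef_pos: [0.5912, -0.049, 0.1487]
orientation: [-1.57, 0.003, 0.17]
force: [0.2, -0.1, 0.0]
opening: 0.579
```

Emit:
drive_tool([
  [[-0.02, -0.03, 0, 0, 0, 0, 0.58], [-0.04, -0.05, 0, 0, 0, 0, 0.58], [-0.08, -0.05, 0, 0, 0, 0, 0.58], [-0.1, -0.05, 0, 0, 0, 0, 0.58], [-0.1, -0.05, 0, 0, 0, 0, 0.58], [-0.1, -0.05, 0, 0, 0, 0, 0.58]],
])

```text
t: 7.25
eef_pos: [0.4934, -0.0662, 0.1993]
orientation: [-1.572, -0.001, 0.169]
force: [-1.0, -0.7, -0.3]
opening: 0.577
```

```bash
python3 look.py p8; python3 - <<'E'
from fit import *
q=np.load("q.npy"); p,d=eyes.grab_frame("scene"); s=W2S(q,cloud("scene",d).reshape(-1,3)); s=s[~np.isnan(s[:,0])]; x,y,z=s.T
m=(z>36)&(z<46)&(y>-24)&(y<22)&(x>-50)&(x<-15); print(m.sum(),np.percentile(s[m],[2,50,98],axis=0).round(1))
print(get_obs()["force"],abs(get_obs()["qvel"]).max())
E
```

```text
t 7.25 tip in station mm [-160.2   36.7  185.3] open 0.577 F station [-1.07 -0.56 -0.26]
shift [ 0.0341  0.1603 -0.0005] turn [ 0.0002 -0.0004  0.0002] [-0.24 -0.13  1.81 -0.    1.46 -1.98]
roof angle -0.005219906609730684 783
bar angle -0.010730116408310786 609
94 [[-33.  -20.9  36.8]
 [-28.1  -1.9  40.4]
 [-25.4  16.1  42.7]]
[ 0.69321978 -0.28829588  0.17380735] 0.022320861663861408
```

View pics/p8.png

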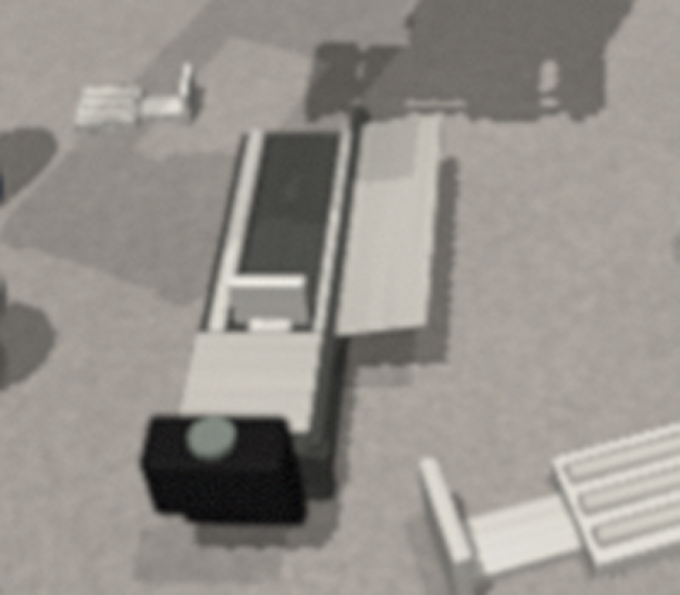

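The picture shows the cover shut (roof at about y = 335–430), the sled's plate at about (267, 298) just outside the pocket's mouth, and the gripper clear of everything. I'm handing in the job.

```bash
python3 -c "
from station import order
print(order.job_done())"
```

```text
the job is handed in; nothing more can be done
None
```

The sled is home in the pocket with the cover shut over it, and I handed the job in at about 7.4 s (limit 38 s); `job_done` gives no verdict.

**What I did:** One fingertip pressed the bar down, which opened the cover to about 0.61 rad. With the cover held open, the other finger pushed the sled's end plate along the track until it stopped. The push force rose sharply there, to about 17 N, with the finger within 1 mm of the position expected for fully home. I backed the finger off the plate with the bar still pressed, then lifted to let the cover spring shut and moved the arm clear.

**Last checks:**
- **Cover:** measured at about -0.01 rad from the depth image, so shut within measurement noise.
- **Sled:** the plate's front face is at station x of about -28 to -29 mm, where -29 is fully home. It looked straight in the track.
- **Arm:** clear of everything, with the force reading near zero.
- **Bystanders:** I did not re-measure their positions after the move. The gripper's path stayed clear of all three.

**Disagreement:** while the finger was over the bar, the bar-angle fit read about 0.41–0.44 rad, against 0.58–0.63 rad from the roof. I put this down to the finger appearing in the measured area, because the two readings agreed whenever the finger was outside it.

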